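Stop the fittings caddy rocking on its ribbed plate

TASK

Two small footed parts caddies stand on ribbed steel plates on the storeroom bench; one was put down askew, so two of its feet ride on the plate's rib and it rocks. Turn that caddy by its handle until it sits square to its plate, near the middle, with all four feet flat on the plate and the rib passing between them, lifting it no more than a few centimetres, and let go. Leave the other caddy as it stands.

Things in the scene. Friction and masses are not known exactly. Their poses are not given: they have to be found in the camera images.
- caddy_grip (a point): Handle centre of the rocking caddy, 90 mm above its soles: wooden bar 70 mm along x, 16 mm along y, 24 mm high, over the middle of a 140 mm square aluminium tray (rim 58 mm above the soles) on four rubber feet 16 mm wide, 24 mm high, at x, y = +-55 mm. x, y parallel to the tray's walls, z up. 0.4 to 0.8 kg. At the start a diagonal lies along its plate's rib and it leans about 6 degrees.
- plate_top (a point): Centre of the flat upper face of the fixed dark steel plate under that caddy: 220 x 220 mm, 6 mm thick, flat on the bench; x and y parallel to its edges, z up. A fixed half-round rib, 18 mm wide and 9 mm high, runs along x across its middle. With all four feet down the caddy's handle centre is 90 mm above this face.
- caddy_other_grip (a point): Handle centre of the other, identical caddy, which already stands firm and square on a second such plate on the other side of the bench (left or right varies). To be left alone.
There are look-alikes about, which are no part of the job. Leave any red or yellow look-alike of the part that bears caddy_grip alone.

How it is judged:
At the end, for the whole second after the job is handed in: The caddy stands level (within 2 degrees) on all four feet on its plate (handle centre 85 to 94 mm above the plate's face), square to the plate within 15 degrees (any of the four quarter turns), its centre within 30 mm of the plate's (z of caddy_grip in the frame of plate_top between 0.085 and 0.094 m and angle between caddy_grip's own z axis and vertical below 0.035 rad and horizontal distance between caddy_grip and plate_top below 0.03 m and (angle between the x axis of caddy_grip and the x axis of plate_top, either way round below 0.26 rad or angle between the x axis of caddy_grip and the y axis of plate_top, either way round below 0.26 rad)); the robot touches nothing.
It fails at once if the caddy is lifted more than 60 mm above its plate (z of caddy_grip in the frame of plate_top above 0.15 m).
It fails at once if the other caddy is moved by more than 15 mm (distance of caddy_other_grip from where it was at the start of the episode above 0.015 m).
It also fails if it takes over 32 s, if anything falls off the work surface, if the arm or the gripper's body presses on something with over 40 N, if the wrist force passes 120 N, or if a joint passes its speed limit or range.

ROBOT

A 6-joint arm with a two-finger parallel gripper is mounted at the origin on the work surface. World frame = base frame: x ahead of the robot, y to its left, z up, the work surface at z = 0. Lengths are in m, angles in rad, forces in N, time in s.
With the tool pointing down it reaches from about 0.3 to 0.95 m from the base axis. Payload 3.1 kg.
Tool frame: the origin (TCP) lies midway between the tips of the shut fingers; the grasp point (between the pads) lies 19 mm behind it; z points along the fingers, y is the line along which they close (so a half turn about z gives the same grasp; the last joint's range is limited). The gripper opens to 85 mm and grips with 20 to 120 N. Pads are 22 mm wide; open, the fingers measure 114 mm over their backs; the gripper's body (76 mm by 85 mm) begins 54 mm behind the grasp point. The pads swing forward as they close: fully open they stand 13 mm farther back than shut.
Start: joints at [-1.328, 0.308, 1.634, -0, 1.2, -0.07], TCP at [0.192, -0.595, 0.231] pointing down, gripper open.
Joint ranges: [-3.06, 3.06], [-0.79, 1.96], [0.05, 2.63], [-1.19, 4.34], [0.05, 2.64], [-2.94, 2.94]. Speed limits (rad/s): [2.79, 2.79, 3.14, 3.14, 3.14, 3.14].

INTERFACE

Orientations are given as a 3x3 rotation matrix whose columns are the frame's x, y, z axes.
In Python, from plant import env, read_camera, get_calibration, nets gives the robot as it stands. The module is installed in compiled form; this text tells all that it offers.
- The arm moves only by the shell command python3 -m crank 'ROWS' [FORCE]. ROWS is a JSON object of lists of equal length, an entry for each row: "grip": the opening, from 0 (shut) to 1 (fully open); "delta_pos": the shift along the world's x, y, z in cm, a list of three; "twist": the turn about the world's z in rad. In form: {"grip": [grip, ...], "delta_pos": [[tx, ty, tz], ...], "twist": [twist, ...]}. A call has 1 to 12 rows; each row shifts and turns the commanded pose from where the row before left it; what a row does not reach is not made up. A row lasts 1/10 s, in which the tool goes at most 50 mm and 8.59 degrees, less where a joint would pass 70% of its speed; a pose out of reach is approached as far as the arm can. A call is refused whole if a number of a shift passes 5 or a number of a turn 0.15, either way. A call with a gripper value outside its range is refused whole. The fingers move at their own pace and stop on an object; FORCE is the grip in N (left out, the last holds). Time passes only in rows, so rows that do not move let the fingers close. It gives the time, the measured TCP pose, the force, the opening and the grip force at its end, in the units of the state.
- env.state(): the state, without advancing time (a new reading comes with each control period).
- read_camera(name): name is "side" or "top"; returns the picture (480x640x3 uint8, red, green, blue); there is no depth.
- get_calibration(name): a dict with "camera_matrix" (3x3 intrinsics, pixels), "camera_from_world" (4x4, takes a point from world to camera coordinates). Camera axes: x right, y down, z forward; pixel columns grow to the right and rows downward; lengths in m; the calibration is good to about 2 mm. A picture is of the moment at which its call begins. get_calibration takes no time and is no camera call.
- env.job_done(): hands the job in; it is judged then, once.
Trained networks look in the newest picture that a camera, given by its name, has taken for a name from the list of things; names that differ only in an ending like _2 or _b are one class to them, and where a whole thing is asked for, a point or a joint stands for the part that bears it (a point fixed in the world has none). Each returns a list of dicts, best first, with "p" (0 to 1); they miss things now and then, are a little off and sometimes report something else, mostly with a low value. They report only what shows in the picture. A call takes as long as a camera call. They do not tell look-alikes from the thing itself.
- nets.outline_of(camera, target): "mask" (480x640 bool, what is visible of it) and "box" ([centre column, centre row, width, height] in pixels, round what is visible of it).
- nets.tip_of(camera, target): "uv" ([column, row] in pixels: a listed point, or the origin of a listed thing).
The state is a dict: "clock": time; "joint_positions": joint angles; "qvel": joint speeds; "tau": joint torques, N m; "tool_pos": TCP position; "ee_rot": TCP orientation; "contact_force": force on the tool from outside, world axes, zero at the start; "ft_torque": the same for the moment, N m; "opening": finger opening in m; "grip_force": force on a finger pad.
Only numpy, scipy, OpenCV 4.12 (cv2) and the standard library are available. Lean on these libraries where they do the work, as an engineer would, in place of code of your own. Each camera call takes 0.05 s, during which the arm holds its last target. There are 200 camera calls.

## Working session

There is one attempt and no reset: what is moved stays moved. The work goes in short steps, Python scripts to look and compute and a shell command to move; the robot and the scene stay as the last step left them, time stands still between calls to the robot, and variables do not carry over. Pictures are saved under pics/ and viewed, at most 10 in all, crops included, and the job is handed in when it is done.

```bash
mkdir -p pics; cat > h.py <<'E'
import numpy as np, cv2
from plant import env, read_camera, get_calibration, nets
def ray(cam,uv):
    c=get_calibration(cam);K=np.array(c["camera_matrix"]);T=np.array(c["camera_from_world"])
    R,t=T[:3,:3],T[:3,3]
    d=R.T@np.linalg.inv(K)@np.array([uv[0],uv[1],1.]);return -R.T@t,d/np.linalg.norm(d)
def at_z(cam,uv,z):
    o,d=ray(cam,uv);return o+d*(z-o[2])/d[2]
def tri(uv1,uv2):
    A=0;b=0
    for c,u in(("top",uv1),("side",uv2)):
        o,d=ray(c,u);P=np.eye(3)-np.outer(d,d);A=A+P;b=b+P@o
    return np.linalg.solve(A,b)
def save(cam,name):
    im=read_camera(cam);cv2.imwrite("pics/"+name,im[:,:,::-1]);return im
E
python3 - <<'E'
from h import *
np.set_printoptions(precision=3,suppress=True)
for c in("top","side"):
    save(c,c+"0.png");print(c,ray(c,(320,240)))
    for t in("caddy_grip","plate_top"):
        for r in nets.tip_of(c,t):
            print(t,r["p"],r["uv"],at_z(c,r["uv"],.1 if "caddy" in t else .006))
E
```

```text
top (array([ 0.326, -0.085,  1.117]), array([ 0.084, -0.016, -0.996]))
caddy_grip 0.65 [503.4, 319.9] [ 0.268 -0.445  0.1  ]
caddy_grip 0.58 [394.8, 205.4] [ 0.48  -0.242  0.1  ]
caddy_grip 0.55 [151.3, 302.3] [0.291 0.208 0.1  ]
plate_top 0.71 [142.5, 160.9] [0.577 0.265 0.006]
side (array([0.01 , 0.728, 0.652]), array([ 0.359, -0.784, -0.506]))
caddy_grip 0.8 [293.1, 350.0] [0.287 0.216 0.1  ]
caddy_grip 0.59 [312.0, 212.6] [ 0.477 -0.241  0.1  ]
plate_top 0.85 [310.7, 242.8] [ 0.483 -0.247  0.006]
```

View pics/top0.png

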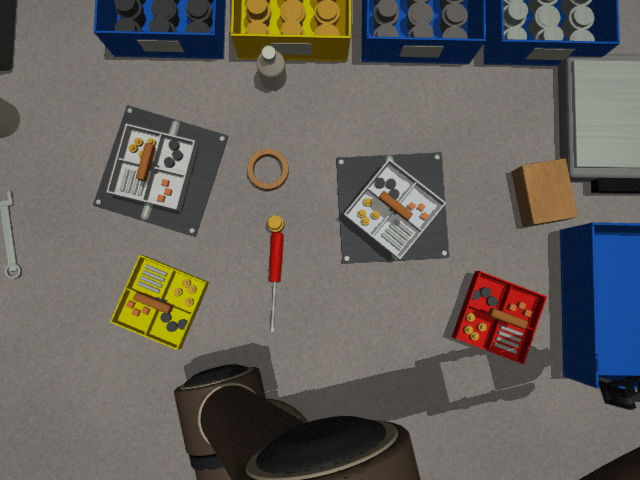

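View pics/side0.png

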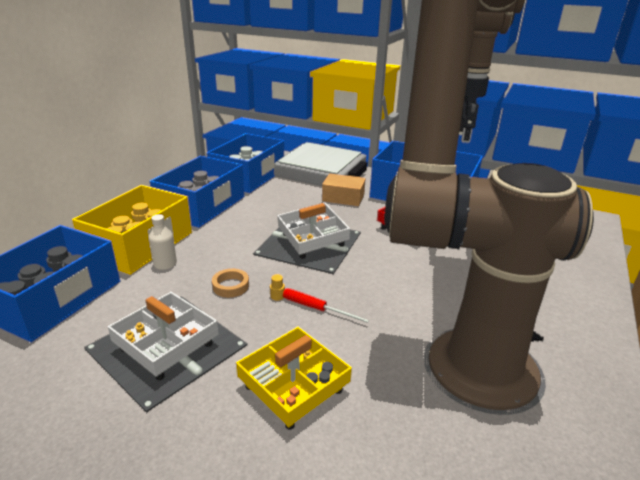

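The top view shows the rocking white caddy on the right-hand plate (handle about (396,206), plate corners about (337,157), (441,153), (448,262), (341,263)). The rib shows at (388,160). The firm caddy is on the left at (146,160), with a yellow look-alike at (160,302) and a red one at (500,317).

```bash
python3 - <<'E'
from h import *
np.set_printoptions(precision=3,suppress=True)
im=cv2.imread("pics/top0.png")
# plate: dark pixels in crop + hull
g=im.max(2);m=np.zeros_like(g);m[140:275,325:460]=(g[140:275,325:460]<85)
m=cv2.morphologyEx(m,cv2.MORPH_OPEN,np.ones((3,3)))
pts=cv2.findNonZero(m);r=cv2.boxPoints(cv2.minAreaRect(pts))
q=cv2.approxPolyDP(cv2.convexHull(pts),8,True)[:,0]
P=np.array([at_z("top",p,.006) for p in q]);print(q.tolist(),P[:,:2],P.mean(0))
print([np.linalg.norm(P[i]-P[i-1]) for i in range(len(P))],[np.arctan2(*(P[i]-P[i-1])[1::-1]) for i in range(len(P))])
# handle: orange in crop
h=cv2.cvtColor(im,cv2.COLOR_BGR2HSV)
for f,box,z in(("top",(180,230,370,420),.115),("side",(200,222,294,330),.115)):
    im=cv2.imread(f"pics/{f}0.png");h=cv2.cvtColor(im,cv2.COLOR_BGR2HSV)
    k=np.zeros(h.shape[:2],np.uint8);a,b,c,d=box
    k[a:b,c:d]=cv2.inRange(h,(5,100,50),(18,255,255))[a:b,c:d]
    n,l,s,ce=cv2.connectedComponentsWithStats(k);i=1+s[1:,4].argmax()
    pp=cv2.findNonZero((l==i).astype(np.uint8))
    b=cv2.boxPoints(cv2.minAreaRect(pp));W=np.array([at_z(f,p,z)[:2] for p in b])
    print(f,s[i],ce[i],W,W.mean(0)); globals()["c"+f]=ce[i]
    e=W[1]-W[0];e2=W[2]-W[1]
    print(np.linalg.norm(e),np.arctan2(e[1],e[0]),np.linalg.norm(e2),np.arctan2(e2[1],e2[0]))
print(tri(ctop,cside))
s=env.state();print(s["tool_pos"],s["ee_rot"],s["clock"])
crop=cv2.resize(cv2.imread("pics/top0.png")[140:280,320:460],None,fx=4,fy=4,interpolation=2);cv2.imwrite("pics/c1.png",crop)
E
```

```text
[[442, 257], [341, 263], [336, 158], [441, 159]] [[ 0.389 -0.353]
 [ 0.373 -0.146]
 [ 0.591 -0.134]
 [ 0.593 -0.352]] [ 0.486 -0.246  0.006]
[np.float64(0.20399785342652565), np.float64(0.20747087345195303), np.float64(0.2178461280904753), np.float64(0.2185013610984653)] [np.float64(-3.135007338961871), np.float64(1.6458073041366348), np.float64(0.05946861442901898), np.float64(-1.5612749627089888)]
top [379 192  33  28 328] [394.985 205.277] [[ 0.491 -0.207]
 [ 0.505 -0.218]
 [ 0.463 -0.272]
 [ 0.449 -0.261]] [ 0.477 -0.24 ]
0.01767917991467248 -0.6600742071595552 0.06816171900122278 -2.236863452991389
side [299 203  27  16 258] [311.86  210.422] [[ 0.504 -0.215]
 [ 0.464 -0.282]
 [ 0.436 -0.236]
 [ 0.475 -0.173]] [ 0.47  -0.226]
0.07795111714845107 -2.106693437029683 0.05418180061583994 2.1274893637790044
[ 0.479 -0.241  0.106]
[ 0.192 -0.594  0.231] [[ 0.951  0.308 -0.   ]
 [ 0.308 -0.951  0.001]
 [ 0.    -0.001 -1.   ]] 0.3
```

View pics/c1.png

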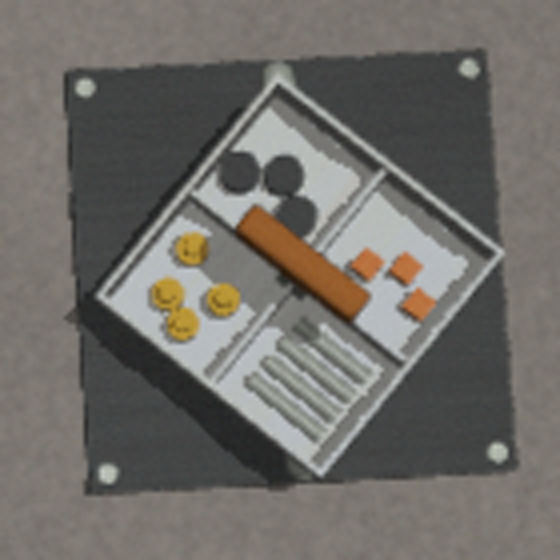

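The crop shows the plate corners at full-image pixels (336,158), (441,152.5), (449.5,257) and (342,264), so the centre is about (0.488,-0.249) with yaw about 0.055. The handle runs from (382,194) to (409,217): centre (0.478,-0.240), z about 0.104, yaw about 0.88. This agrees with a diagonal lying along the rib. The tool has to twist +0.57 for the grasp.

```bash
python3 -m crank '{"grip":[0.7,0.7,0.7,0.7,0.7,0.7,0.7,0.7,0.7,0.7,0.7,0.7],"delta_pos":[[2.4,2.9,0],[2.4,3,0],[2.4,3,0],[2.4,3,0],[2.4,3,0],[2.4,3,0],[2.4,3,0],[2.4,3,0],[2.4,3,0],[2.4,3,0],[2.4,3,0],[2.2,2.6,0]],"twist":[0.05,0.05,0.05,0.05,0.05,0.05,0.05,0.05,0.05,0.05,0.05,0.02]}' 40
python3 -m crank '{"grip":[0.7,0.7],"delta_pos":[[0,0,0],[0,0,0]],"twist":[0,0]}'
python3 - <<'E'
from h import *
s=env.state();R=s["ee_rot"];print(s["tool_pos"],np.arctan2(R[1][1],R[0][1]),R[2][2],s["opening"])
save("top","t1.png")
E
```

```text
clock: 1.5
tool_pos: [0.4792, -0.2381, 0.2314]
ee_rot: [[0.634, 0.774, 0.0], [0.774, -0.634, -0.0], [0.0, 0.0, -1.0]]
contact_force: [-0.6, -0.3, 0.5]
opening: 0.0597
grip_force: 0.0
clock: 1.7
tool_pos: [0.4785, -0.2393, 0.2312]
ee_rot: [[0.634, 0.774, -0.0], [0.774, -0.634, -0.0], [-0.001, -0.0, -1.0]]
contact_force: [-0.7, -0.6, 0.6]
opening: 0.0597
grip_force: 0.0
[ 0.47845361 -0.23926392  0.2312347 ] -0.6861205927140175 -0.9999997700731675 0.05968114640801145
```

View pics/t1.png

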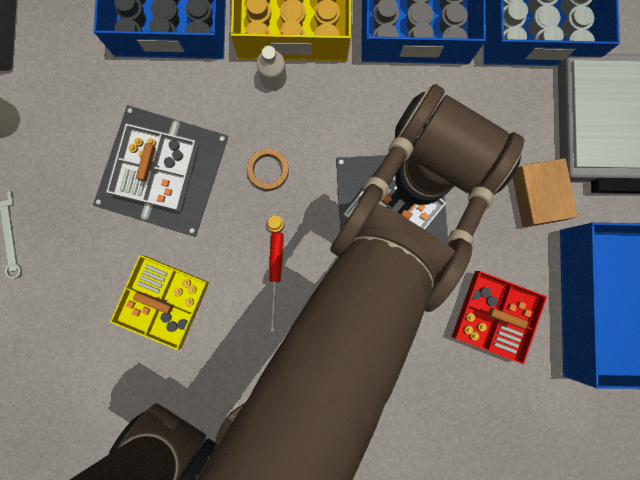

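The picture shows the arm over the rocking caddy, hiding its handle; nothing has moved. The measured pose matches the target, so I descend and close.

```bash
python3 -m crank '{"grip":[0.7,0.7,0.7,0.7,0.7,0.7,0.7,0.7,0.7],"delta_pos":[[0,0,-2.5],[0,0,-2.5],[0,0,-2.5],[0,0,-2],[0,0,-1.5],[0,0,-1.3],[0,0,-1],[0,0,-1],[0,0,0]],"twist":[0,0,0,0,0,0,0,0,0]}' 40
python3 -m crank '{"grip":[0.5,0.35,0.2,0.1,0,0,0,0,0,0],"delta_pos":[[0,0,0],[0,0,0],[0,0,0],[0,0,0],[0,0,0],[0,0,0],[0,0,0],[0,0,0],[0,0,0],[0,0,0]],"twist":[0,0,0,0,0,0,0,0,0,0]}' 40
python3 - <<'E'
from h import *
save("side","s1.png")
E
```

```text
clock: 2.65
tool_pos: [0.4773, -0.2395, 0.087]
ee_rot: [[0.635, 0.772, -0.002], [0.772, -0.635, 0.001], [-0.0, -0.002, -1.0]]
contact_force: [-0.9, -0.4, 0.0]
opening: 0.0602
grip_force: 0.0
clock: 3.65
tool_pos: [0.4794, -0.2406, 0.0893]
ee_rot: [[0.635, 0.772, 0.003], [0.772, -0.635, -0.002], [0.0, 0.003, -1.0]]
contact_force: [-0.7, -2.2, 5.9]
opening: 0.0157
grip_force: 41.9
```

View pics/s1.png

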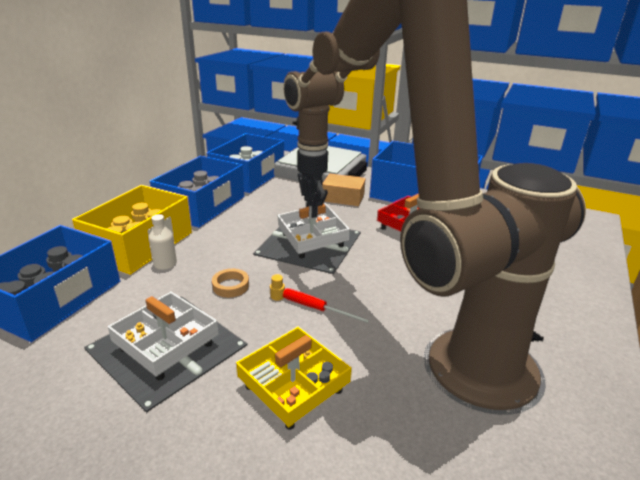

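The handle at about (315,212) is held between the fingers: the opening is 15.7 mm at 42 N. Next I lift 2 cm, turn -0.83 and shift to the plate centre.

```bash
python3 -m crank '{"grip":[0,0,0,0,0,0,0,0,0,0,0,0],"delta_pos":[[0,0,1],[0,0,1],[0.1,-0.1,0],[0.1,-0.1,0],[0.1,-0.1,0],[0.1,-0.1,0],[0.1,-0.1,0],[0.1,-0.1,0],[0.1,-0.1,0],[0.1,-0.1,0],[0,0,0],[0,0,0]],"twist":[0,0,-0.09,-0.09,-0.09,-0.09,-0.09,-0.09,-0.09,-0.09,-0.09,-0.02]}' 60
python3 -m crank '{"grip":[0,0,0,0],"delta_pos":[[0,0,0],[0,0,0],[0,0,0],[0,0,0]],"twist":[0,0,0,0]}'
python3 - <<'E'
from h import *
save("side","s2.png");cv2.imwrite("pics/s2c.png",cv2.resize(cv2.imread("pics/s2.png")[140:290,230:390],None,fx=4,fy=4))
E
```

```text
clock: 4.9
tool_pos: [0.4844, -0.2461, 0.1068]
ee_rot: [[0.999, 0.052, -0.004], [0.052, -0.999, 0.003], [-0.004, -0.003, -1.0]]
contact_force: [0.2, 0.6, -6.9]
opening: 0.0151
grip_force: 59.6
clock: 5.3
tool_pos: [0.4862, -0.2476, 0.1082]
ee_rot: [[0.999, 0.053, -0.0], [0.053, -0.999, 0.0], [-0.0, -0.0, -1.0]]
contact_force: [-0.1, 0.1, -8.0]
opening: 0.015
grip_force: 59.6
```

View pics/s2c.png

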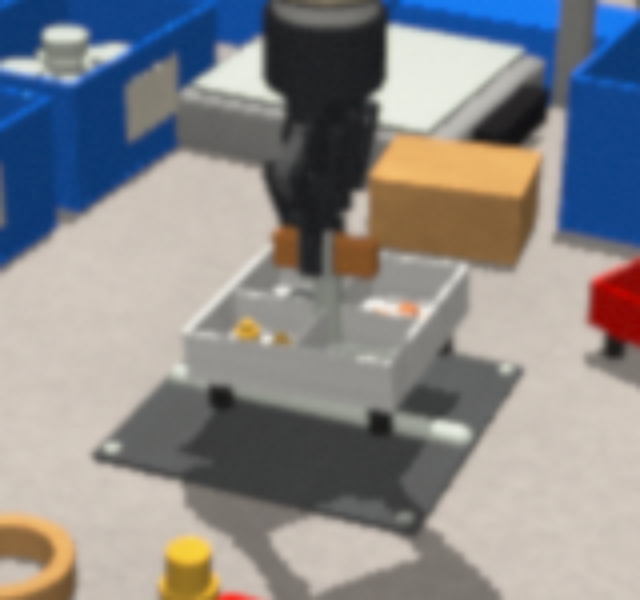

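The caddy hangs square over the plate with its walls parallel to the plate edges, and the rib runs between the foot rows. I lower it until the force shows contact.

```bash
python3 -m crank '{"grip":[0,0,0,0,0,0,0],"delta_pos":[[0,0,-0.5],[0,0,-0.5],[0,0,-0.5],[0,0,-0.4],[0,0,-0.3],[0,0,0],[0,0,0]],"twist":[0,0,0,0,0,0,0]}'
python3 -m crank '{"grip":[0,0,0,0],"delta_pos":[[0,0,-0.2],[0,0,-0.2],[0,0,0],[0,0,0]],"twist":[0,0,0,0]}'
```

```text
clock: 6.05
tool_pos: [0.4861, -0.2477, 0.0864]
ee_rot: [[0.999, 0.053, -0.001], [0.053, -0.999, 0.0], [-0.001, -0.0, -1.0]]
contact_force: [-2.8, -0.1, -4.9]
opening: 0.0151
grip_force: 59.8
clock: 6.45
tool_pos: [0.4864, -0.2493, 0.085]
ee_rot: [[0.999, 0.054, -0.0], [0.054, -0.999, -0.002], [-0.001, 0.002, -1.0]]
contact_force: [-7.9, -1.9, 9.8]
opening: 0.0149
grip_force: 62.2
```

The feet are in contact. I release gently and retreat upward.

```bash
python3 -m crank '{"grip":[0,0,0.25,0.35,0.5,0.6,0.6,0.6],"delta_pos":[[0,0,0],[0,0,0],[0,0,0],[0,0,0],[0,0,0],[0,0,0],[0,0,0],[0,0,0]],"twist":[0,0,0,0,0,0,0,0]}' 20
python3 -m crank '{"grip":[0.6,0.6,0.6,0.6,0.6,0.6,0.6,0.6,0.6,0.6,0.6,0.6],"delta_pos":[[0,0,1],[0,0,2],[0,0,3],[0,0,3],[0,0,3],[-2,-3,2],[-3,-4,0],[-3,-4,0],[-3,-4,0],[-3,-4,0],[-3,-4,0],[-3,-4,0]],"twist":[0,0,0,0,0,0,0,0,0,0,0,0]}'
python3 -m crank '{"grip":[0.6,0.6,0.6,0.6],"delta_pos":[[-3,-3,0],[-3,-3,0],[0,0,0],[0,0,0]],"twist":[0,0,0,0]}'
python3 - <<'E'
from h import *
a=save("side","s3.png")[140:290,230:390];b=save("top","t3.png")[130:280,320:480]
cv2.imwrite("pics/e.png",cv2.resize(np.hstack([a,b]),None,fx=2.5,fy=2.5,interpolation=2)[:,:,::-1])
for t in("caddy_grip","caddy_other_grip"):
    T=[r["uv"] for r in nets.tip_of("top",t)];S=[r["uv"] for r in nets.tip_of("side",t)]
    print([at_z("top",u,.096).round(3) for u in T],[at_z("side",u,.096).round(3) for u in S])
E
```

```text
clock: 7.25
tool_pos: [0.4864, -0.2476, 0.0821]
ee_rot: [[0.999, 0.053, -0.0], [0.053, -0.999, 0.0], [-0.0, -0.0, -1.0]]
contact_force: [-0.4, -0.5, -0.5]
opening: 0.0511
grip_force: 0.0
clock: 8.45
tool_pos: [0.2849, -0.5192, 0.2232]
ee_rot: [[0.999, 0.053, 0.001], [0.053, -0.999, -0.001], [0.001, 0.001, -1.0]]
contact_force: [0.6, -0.6, 0.3]
opening: 0.0511
grip_force: 0.0
clock: 8.85
tool_pos: [0.2255, -0.5781, 0.2226]
ee_rot: [[0.999, 0.05, 0.001], [0.05, -0.999, 0.0], [0.001, -0.0, -1.0]]
contact_force: [0.4, 0.5, -0.3]
opening: 0.0514
grip_force: 0.0
[array([ 0.474, -0.244,  0.096]), array([0.294, 0.209, 0.096])] [array([ 0.477, -0.244,  0.096]), array([0.287, 0.212, 0.096])]
[array([0.556, 0.235, 0.096])] [array([0.557, 0.223, 0.096])]
```

View pics/e.png

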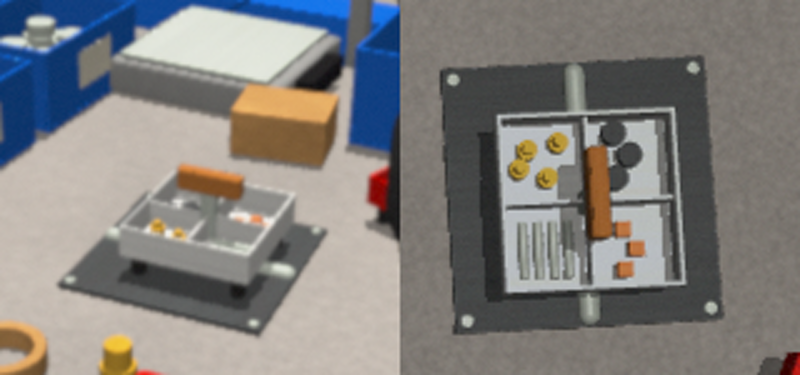

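The picture shows the caddy square on its plate and about 13 mm off centre. The rib comes out midway under both walls, at (575,90) and (590,305) in the crop, between the foot rows; the feet follow the plate's slope, and the arm is clear. The other caddy is unmoved.

```bash
python3 -c "
from plant import env
print(env.job_done())"
```

```text
the job is handed in; nothing more can be done
None
```

I turned the rocking caddy square to its plate and released it about 13 mm off centre, with the rib between its feet; the other caddy wasn't touched. I judged that it stands level on all four feet from the final pictures rather than measuring it, and the hand-in gave no verdict.

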